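# Unlock the eccentric cam and push the globe carriage up to the scriber

### The job

Bring the toy globe up to the scribing needle of the jig: first push the lever of the eccentric cam round, by its black handle and by way of the jig's right-hand side, until it points straight forward along the slide (the low point of the cam then faces the carriage's nose), leaving the carriage back where it is meanwhile. Then push the carriage gently forward by its upright rear plate until it is fully home against its end stop, with the globe still standing upright in its seat. Only push with the fingertips: grip and lift nothing, do not ram or force the jig, do not touch the globe (its paint is wet), and leave the ink pot, paint tube and tape roll where they are.

Things in the scene. Friction and masses are not known exactly. Their poses are not given: they have to be found in the camera images.
- jig: Scribing jig fixed to the table, turned up to 0.35 rad: plywood board 12 mm thick. Axes: x forward (the way the carriage slides), y left, z up; origin on the table; board spans x -100..150, y -120..100 mm. End stop 30 mm high at x 31..43, y 17..83. Needle post at x 115, y 50, 104 mm tall; its needle points back to x 29 at height 64. All heights are above the table.
- carriage (a joint): Travel (m) of the aluminium carriage (follower slide) along jig x: 0 back (start), 0.036 fully home. Stays where left; 2.5 N moves it. An arm on its right carries a steel nose (at travel 0: jig x -45..-11, y -72..-38 mm, up to 34 mm high) that meets the cam's rim: it gets fully home only with the cam within about 0.5 rad of its low point.
- push_face (a point): The middle of the rear face of the carriage's upright rear plate, 60 mm above the table; moves with the carriage (jig x -89 mm at travel 0, y 50). The plate is 70 mm wide (along jig y), 8 mm thick and stands from 18 to 76 mm height. Push it in the jig's +x.
- seat (a point): The centre of the seat floor on the carriage (a low ring, inner radius 14.5 mm, 7 mm high), 59 mm ahead of push_face, 32 mm above the table.
- cam (a joint): Cam angle (rad), counterclockwise from above. The lever lies over the cam's bulge and points along jig (-cos, -sin) of it: 0 backward (high point at the nose, carriage blocked), 1.57 right (-y), 3.14 straight forward = low point. Starts at 0.15 to 1.0; range -0.5 to 4.2. Friction 0.2 N m (3 N at the handle): stays where left.
- cam_pivot (a point): On the vertical pivot axis of the cam, 47 mm above the table; jig x 45, y -55 mm. The cam is a steel disc of radius 34 mm whose centre is 16 mm off the pivot, 15 to 31 mm high; the lever bar (14 mm wide) lies above it, 35 to 42 mm high.
- lever_handle (a point): The upright round black handle at the lever's end, 75 mm from the pivot: 12 to 18 mm thick, standing from 42 to 89 mm height; this point is on its axis at 66 mm height. Space is free behind it above 35 mm height.
- toy_globe: Small toy globe (36 mm ball on a 26 mm foot, 50 mm tall), loose in the carriage's seat; origin at the centre of the foot's underside. Not to be touched.
- ink_pot: Glass ink pot, 52 mm across, 40 mm tall, loose at the right of the jig; origin at its underside. Bystander.
- paint_tube: Paint tube, 32 x 92 x 17 mm, loose, lying right of the jig, nearer the robot; origin at its underside. Bystander.
- tape_roll: Roll of tape, 92 mm across, 18 mm tall, loose left of the jig; origin at its underside. Bystander.

How it is judged (in metres and radians):
On the way, in this order (a step that is already met when the one before it is completed fails the run):
1. the cam is at its low point (lever within 0.45 rad of straight forward) while the carriage is still back (under 10 mm of travel) (value of joint cam between 2.69 and 3.59 rad and value of joint carriage below 0.01 m), for 0.2 s.
2. the carriage is fully home (within 2.5 mm of the stop) (value of joint carriage above 0.0335 m), for 0.2 s.
At the end, for the whole second after the job is handed in: The cam lever is within 0.45 rad of straight forward, the carriage is home (at least 33.5 of 36 mm), the toy globe stands upright (within 0.15 rad) and at rest in its seat (within 8 mm of the seat's centre), and the ink pot, paint tube and tape roll are within 20 mm of where they were (value of joint cam between 2.69 and 3.59 rad and value of joint carriage above 0.0335 m and angle between toy_globe's own z axis and vertical below 0.15 rad and distance between toy_globe and seat below 0.008 m and linear speed of toy_globe below 0.02 m/s and distance of each of ink_pot, paint_tube, tape_roll from where it was at the start of the episode below 0.02 m); the robot touches nothing.
It fails at once if the wet globe is touched by the robot (contact force between any of the fingers, the arm and toy_globe above 0.3 N).
It fails at once if the globe is lifted or knocked out of its seat, or tipped (distance between toy_globe and seat above 0.012 m or angle between toy_globe's own z axis and vertical above 0.4 rad).
It fails at once if the jig, its lever or its carriage is gripped hard, rammed or forced (over 25 N) (contact force between the fingers and jig above 25 N).
It fails at once if a bystander is disturbed (moved over 20 mm) (distance of any of ink_pot, paint_tube, tape_roll from where it was at the start of the episode above 0.02 m).
It also fails if it takes over 54 s, if anything falls off the work surface, if the arm or the gripper's body presses on something with over 40 N, if the wrist force passes 120 N, or if a joint passes its speed limit or range.

### The arm

A 6-joint arm with a two-finger parallel gripper is mounted at the origin on the work surface; the furniture and walls round the work are solid. World frame = base frame: x ahead of the robot, y to its left, z up, the work surface at z = 0. Lengths are in m, angles in degrees, forces in N, time in s.
With the tool pointing down it reaches from about 0.25 to 0.725 m from the base axis. Payload 9.7 kg.
Tool frame: the origin (TCP) lies on the centre line of the jaws, within the pads' length; the fingertips stand 22 mm ahead of it and the grasp point (between the pads) lies 3 mm ahead of it; z points along the fingers, y is the direction in which the jaws open and shut (so a half turn about z gives the same grasp; the last joint's range is limited). The gripper opens to 85 mm and grips with 20 to 120 N. Pads are 22 mm wide; open, the fingers measure 114 mm over their backs; the gripper's body (76 mm by 85 mm) begins 54 mm behind the grasp point. The pads swing forward as they close: fully open they stand 13 mm farther back than shut.
Start: joints at [71.333, 4.979, 10.078, 95.1, 0, 90], TCP at [0.176, 0.521, 0.253] pointing down, gripper open.
Joint ranges: [-179.16, 179.16], [-48.56, 103.87], [-65.8, 70.77], [-126.05, 130.52], [-82.76, 87.17], [-180, 180]. Speed limits (degrees/s): [127.2, 127.2, 147.25, 180, 180, 180].

### API

Orientations are given as [roll, pitch, yaw] about the fixed x, y, z axes, in that order (R = Rz(yaw) Ry(pitch) Rx(roll)).
In Python, from workcell import monitor, eyes, job gives the robot as it stands. The module is installed in compiled form; this text tells all that it offers.
- The arm moves only by the tool drive_tool, never from a script. Its argument "plan" is a list of rows, each a list of 3 entries, a list of its own where there are three numbers: the opening, from 0 (shut) to 1 (fully open), then the shift along the world's x, y, z in m, then the turn about the world's z in degrees. In form: [[gripper, [x, y, z], yaw], ...]. A call has 1 to 10 rows; each row shifts and turns the commanded pose from where the row before left it; what a row does not reach is not made up. A row lasts 1/8 s, in which the tool goes at most 62.5 mm and 10.7 degrees, less where a joint would pass 70% of its speed; a pose out of reach is approached as far as the arm can. A call is refused whole if a number of a shift passes 0.0625 or a number of a turn 10.7, either way. A call with a gripper value outside its range is refused whole. The fingers move at their own pace and stop on an object; "grip_force" is the grip in N (left out, the last holds). Time passes only in rows, so rows that do not move let the fingers close. It gives the time, the measured TCP pose, the force and the opening at its end, in the units of the state.
- monitor.get_obs(): the state, without advancing time (a new reading comes with each control period).
- eyes.camera(name): name is "scene" or "top" or "wrist"; returns (picture, depth): 384x512x3 uint8, red, green, blue; 384x512 float32, m along the optical axis (not along the pixel's ray), 0 where there is no reading.
- eyes.camera_params(name): a dict with "fx", "fy", "cx", "cy" (pixels), "extrinsics" (4x4, takes a point from world to camera coordinates); the wrist camera has in their place "mount" (4x4, takes a point from camera to tool coordinates, whose origin is the TCP and whose axes are the flange's). Camera axes: x right, y down, z forward; pixel columns grow to the right and rows downward; lengths in m; the calibration is good to about 2 mm. The wrist camera is an equidistant fisheye: a pixel r from the principal point sees the ray r / f radians off the axis. A picture is of the moment at which its call begins: read the wrist's pose just before it. camera_params takes no time and is no camera call.
- job.job_done(): hands the job in, once; it reports no verdict.
The state is a dict: "time": time; "q": joint angles; "qd": joint speeds; "joint_efforts": joint torques, N m; "ee_pos": TCP position; "tcp_rot": TCP orientation; "wrist_force": force on the tool from outside, world axes, zero at the start; "torque": the same for the moment, N m; "opening": finger opening in m.
Only numpy, scipy, OpenCV 4.12 (cv2) and the standard library are available. Lean on these libraries where they do the work, as an engineer would, in place of code of your own. Each camera call takes 0.05 s, during which the arm holds its last target.

## Working session

There is one attempt and no reset: what is moved stays moved. The work goes in short steps, Python scripts to look and compute and a tool call to move; the robot and the scene stay as the last step left them, time stands still between calls to the robot, and variables do not carry over. Pictures are saved under pics/ and viewed, and the job is handed in when it is done.

Besides the shell and the picture viewer there is one more tool, called after "Emit:" by a JSON object that holds its "name" and its "arguments", one argument or row to a line. drive_tool: Moves the arm, as the interface text tells. Its arguments: {"type":"object","properties":{"plan":{"type":"array","items":{"type":"array"}},"grip_force":{"type":"number"}},"required":["plan"]}

```bash
mkdir -p pics; python3 - <<'E'
from workcell import monitor, eyes, job
import numpy as np, cv2
print(monitor.get_obs())
for n in ("scene","top"):
    p,d=eyes.camera(n); np.savez(f"pics/{n}0.npz",p=p,d=d)
    cv2.imwrite(f"pics/{n}0.png",p[:,:,::-1]); 
    c=eyes.camera_params(n);print(n,c)
print(eyes.camera_params("wrist"))
E
```

```text
{'time': 0.0, 'q': array([ 7.13331473e+01,  5.01106178e+00,  1.00340150e+01,  9.50978260e+01,
       -8.56512364e-04,  8.99998006e+01]), 'qd': array([ 0.01312506, -0.0452452 , -0.05699968,  0.00455585, -0.06302843,
        0.05994938]), 'joint_efforts': array([ 1.94636509e-04, -5.20406878e+01,  4.64783370e+01,  1.72540691e-02,
       -1.98312210e-05, -3.05550384e-05]), 'ee_pos': array([0.17597851, 0.52088594, 0.25257947]), 'tcp_rot': array([-1.79925127e+02,  8.56251126e-04,  1.61333348e+02]), 'wrist_force': array([-0.05065995, -0.08507584, -1.21121456]), 'torque': array([ 0.00234091, -0.02811188, -0.00939795]), 'opening': 0.08545978544869355}
scene {'fx': 350.91650705091917, 'fy': 350.91650705091917, 'cx': 257.6897648401478, 'cy': 192.01347735198544, 'extrinsics': array([[ 0.99370855, -0.11199004, -0.00124126, -0.55482512],
       [-0.08597155, -0.75564483, -0.64931486,  0.08791591],
       [ 0.07177885,  0.64533644, -0.76051869,  0.87209189],
       [ 0.        ,  0.        ,  0.        ,  1.        ]])}
top {'fx': 482.81572409445545, 'fy': 482.81572409445545, 'cx': 255.341832014296, 'cy': 193.05351922874877, 'extrinsics': array([[-0.02191391, -0.9996554 , -0.01445238,  0.02589101],
       [-0.98162521,  0.02425503, -0.18927135,  0.5453628 ],
       [ 0.18955667,  0.01003915, -0.98181846,  0.84306669],
       [ 0.        ,  0.        ,  0.        ,  1.        ]])}
{'fx': 297.3186396354542, 'fy': 297.3186396354542, 'cx': 260.5899725979977, 'cy': 193.2351874113234, 'mount': array([[-2.51790433e-04, -9.62937455e-01, -2.69724664e-01,
         6.79242380e-02],
       [ 9.99999540e-01, -4.92148044e-04,  8.23497058e-04,
         7.45221458e-04],
       [-9.25720627e-04, -2.69724333e-01,  9.62937136e-01,
        -1.20403946e-01],
       [ 0.00000000e+00,  0.00000000e+00,  0.00000000e+00,
         1.00000000e+00]])}
```

View pics/scene0.png

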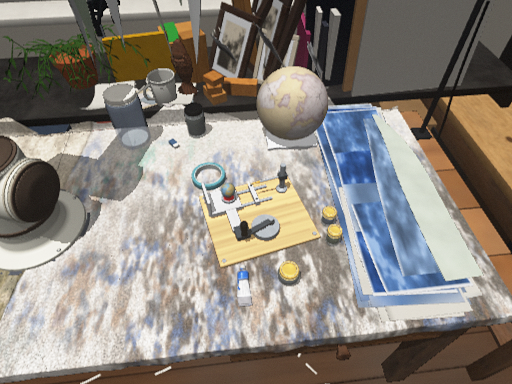

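View pics/top0.png

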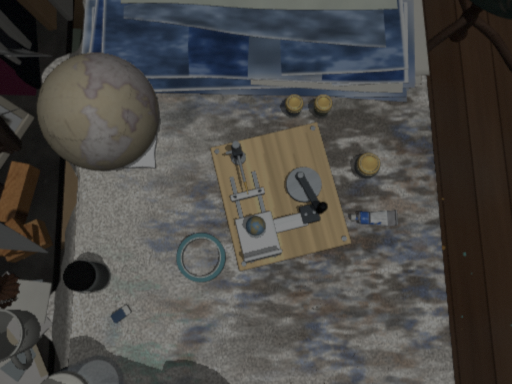

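```bash
cat > h.py <<'E'
import numpy as np, cv2
from workcell import monitor, eyes, job
def ray(c,uv,z):
    E=c["extrinsics"];R=E[:3,:3];t=E[:3,3]
    o=-R.T@t; d=R.T@np.array([(uv[0]-c["cx"])/c["fx"],(uv[1]-c["cy"])/c["fy"],1])
    return o+d*(z-o[2])/d[2]
def proj(c,P):
    E=c["extrinsics"];q=E[:3,:3]@np.asarray(P,float)+E[:3,3]
    return np.array([c["fx"]*q[0]/q[2]+c["cx"],c["fy"]*q[1]/q[2]+c["cy"]])
def cloud(c,d):
    v,u=np.mgrid[:d.shape[0],:d.shape[1]]
    P=np.stack([(u-c["cx"])/c["fx"]*d,(v-c["cy"])/c["fy"]*d,d],-1)
    return (P-c["extrinsics"][:3,3])@c["extrinsics"][:3,:3]
E
python3 - <<'E'
from h import *
for n in ("top","scene"):
    z=np.load(f"pics/{n}0.npz");p=z["p"];d=z["d"];c=eyes.camera_params(n)
    hsv=cv2.cvtColor(p,cv2.COLOR_RGB2HSV)
    W=cloud(c,d)
    m=((hsv[...,0]>12)&(hsv[...,0]<28)&(hsv[...,1]>70)&(hsv[...,2]>70)&(W[...,2]<0.03)).astype(np.uint8)
    k,l,s,_=cv2.connectedComponentsWithStats(m)
    i=1+np.argmax(s[1:,4]);m=(l==i)
    pts=np.array([ray(c,(u,v),0.012)[:2] for v,u in np.argwhere(m)],np.float32)
    r=cv2.minAreaRect(pts);print(n,s[i],r);print(cv2.boxPoints(r))
    cv2.imwrite(f"pics/m_{n}.png",m*255)
    if n=="top":
        cv2.imwrite("pics/crop.png",cv2.resize(p[100:290,160:420,::-1],None,fx=3,fy=3,interpolation=cv2.INTER_CUBIC))
    else: cv2.imwrite("pics/crops.png",cv2.resize(p[150:310,180:350,::-1],None,fx=3.7,fy=3.7,interpolation=cv2.INTER_CUBIC))
E
```

```text
top [ 211  122  140  149 9011] ((0.5501843690872192, -0.032024264335632324), (0.2499672770500183, 0.21926377713680267), 12.732851028442383)
[[ 0.4041108   0.04736451]
 [ 0.45243776 -0.1665072 ]
 [ 0.69625795 -0.11141304]
 [ 0.647931    0.10245867]]
scene [ 199  176  122   97 4680] ((0.5518553853034973, -0.0395318865776062), (0.2528897523880005, 0.23217646777629852), 13.35590934753418)
[[ 0.40201405  0.04420794]
 [ 0.45564666 -0.18168907]
 [ 0.70169675 -0.12327171]
 [ 0.64806414  0.1026253 ]][ WARN:0@1.104] global loadsave.cpp:1063 imwrite_ Unsupported depth image for selected encoder is fallbacked to CV_8U.
```

View pics/crop.png

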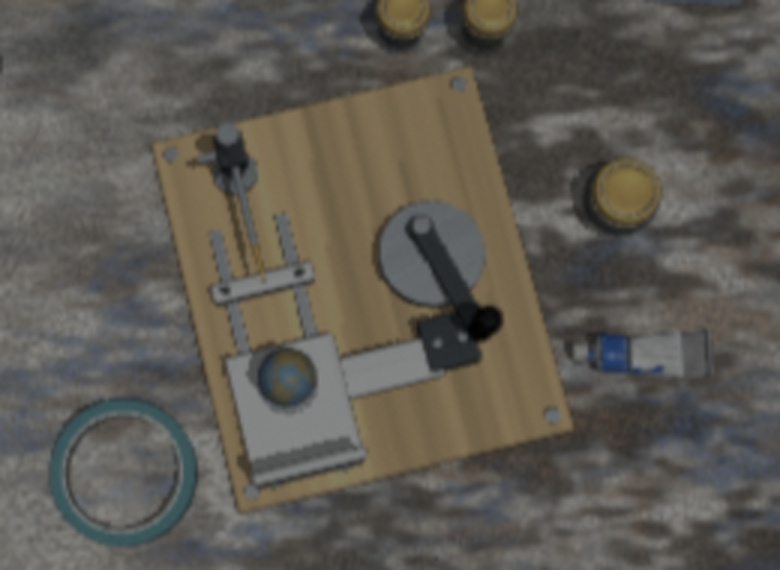

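View pics/crops.png

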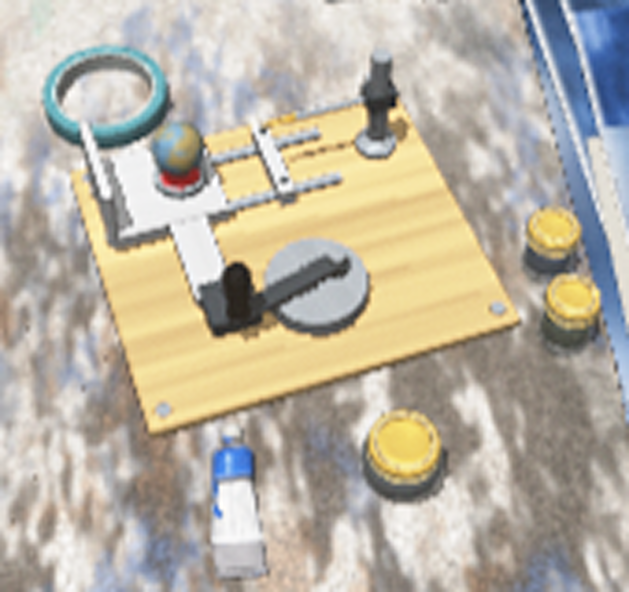

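```bash
cat >> h.py <<'E'
YAW=12.73; _a=np.radians(YAW); RJ=np.array([[np.cos(_a),-np.sin(_a)],[np.sin(_a),np.cos(_a)]])
OJ=np.array([.5502,-.0320])-RJ@np.array([.025,-.010])
def j2w(x,y): return OJ+RJ@np.array([x,y])
def w2j(p): return RJ.T@(np.asarray(p)[:2]-OJ)
E
python3 - <<'E'
from h import *
c=eyes.camera_params("top");p=np.load("pics/top0.npz")["p"];d=np.load("pics/top0.npz")["d"]
cs=eyes.camera_params("scene")
print("origin",OJ,"pivot",j2w(.045,-.055),"push",j2w(-.089,.05),"seat",j2w(-.03,.05))
T=lambda u,v:(160+u/3,100+v/3)
print("pivot img",w2j(ray(c,T(422,225),.044)))
h=ray(c,T(488,316),.089);print("handle",h,w2j(h))
v=w2j(h)-np.array([.045,-.055]);print("r",np.hypot(*v),"cam",np.arctan2(-v[1],-v[0]))
S=lambda u,v:(180+u/3.7,150+v/3.7)
h2=ray(cs,S(238,266),.089);print("handle scene",w2j(h2))
print("plate top",[w2j(ray(c,T(*q),.076)) for q in((249,480),(364,457))])
print("pot",w2j(ray(c,T(625,188),.04)),"globe",w2j(ray(c,T(288,377),.064)))
print("tube",[w2j(ray(c,T(*q),.01)) for q in((575,350),(710,350))], "tape", w2j(ray(c,T(123,472),.018)))
E
```

```text
origin [ 0.52361095 -0.02775473] pivot [ 0.57962445 -0.07148673] push [0.42578078 0.00140446] seat [0.48333052 0.01440552]
pivot img [ 0.04499147 -0.05636232]
handle [ 0.5137288  -0.10549498  0.089     ] [-0.02676984 -0.07365174]
r 0.07415387552779089 cam 0.25425822397602493
handle scene [-0.0238293  -0.07487863]
plate top [array([-0.08484515,  0.08581678]), array([-0.08820765,  0.01711008])]
pot [ 0.03759636 -0.18739622] globe [-0.03005367  0.04876122]
tube [array([-0.05126109, -0.13452605]), array([-0.07222614, -0.21796784])] tape [-0.05731769  0.16284308]
```

Emit:
{"name": "drive_tool", "arguments": {
  "plan": [
    [0,[0.025,-0.05,0],-4.4],
    [0,[0.025,-0.05,0],-4.4],
    [0,[0.025,-0.05,0],-4.4],
    [0,[0.025,-0.05,0],-4.4],
    [0,[0.025,-0.05,0],-4.4],
    [0,[0.025,-0.05,0],-4.4],
    [0,[0.025,-0.05,0],-4.4],
    [0,[0.025,-0.05,0],-4.4],
    [0,[0.025,-0.05,0],-4.4],
    [0,[0.025,-0.05,0],-4.4]
  ]
}}

```text
time: 1.35
ee_pos: [0.4264, 0.0192, 0.2532]
tcp_rot: [180.0, -0.0, 117.2]
wrist_force: [1.5, 1.4, 0.2]
opening: 0.0001
```

```bash
python3 - <<'E'
from h import *
o=monitor.get_obs();print(o["time"],o["q"].round(1),o["ee_pos"].round(4),o["tcp_rot"].round(1),o["wrist_force"].round(2))
E
```

```text
1.35 [  2.6 -11.8  -5.9  95.9   0.   65.4] [0.4264 0.0192 0.2532] [180.   -0.  117.2] [1.53 1.39 0.18]
```

Emit:
{"name": "drive_tool", "arguments": {
  "plan": [
    [0,[0.024,-0.032,0],0],
    [0,[0.024,-0.032,0],0],
    [0,[0.023,-0.031,0],0],
    [0,[0,0,-0.04],0],
    [0,[0,0,-0.04],0],
    [0,[0,0,-0.023],0],
    [0,[0,0,0],0]
  ]
}}

```text
time: 2.22
ee_pos: [0.4959, -0.0738, 0.1484]
tcp_rot: [-179.8, -0.1, 117.3]
wrist_force: [-0.1, -0.2, 0.4]
opening: 0.0001
```

```bash
python3 - <<'E'
from h import *
o=monitor.get_obs();print(o["time"],o["q"].round(1),o["ee_pos"].round(4),w2j(o["ee_pos"]).round(4),o["tcp_rot"].round(1),o["wrist_force"].round(2))
a=[]
for n in("wrist","scene"):
    p,d=eyes.camera(n)
    if n=="scene":p=cv2.resize(p[120:310,170:370],(512,486),interpolation=cv2.INTER_CUBIC)
    cv2.imwrite(f"pics/{n}1.png",p[:,:,::-1])
E
```

```text
2.225 [-8.5 -2.3 -8.9 83.6  0.  54.2] [ 0.4959 -0.0738  0.1484] [-0.0372 -0.0388] [-1.798e+02 -1.000e-01  1.173e+02] [-0.11 -0.17  0.43]
```

View pics/wrist1.png

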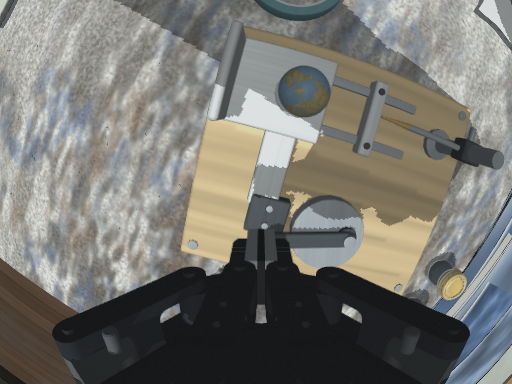

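View pics/scene1.png

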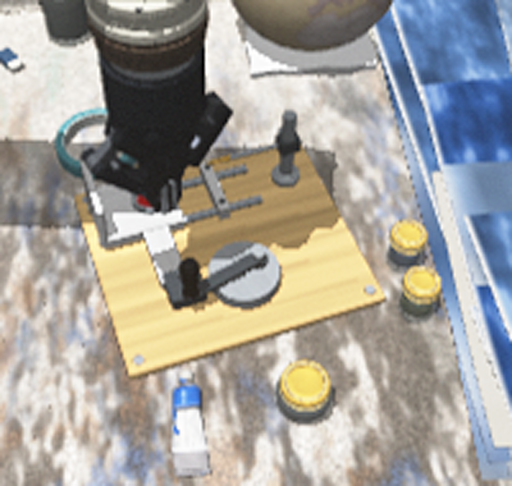

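Emit:
{"name": "drive_tool", "arguments": {
  "plan": [
    [0,[0.002,-0.002,-0.03],0],
    [0,[0,0,-0.03],0],
    [0,[0,0,-0.012],0],
    [0,[0,0,0],0],
    [0,[0,0,0],0]
  ]
}}

```text
time: 2.95
ee_pos: [0.4998, -0.076, 0.0799]
tcp_rot: [179.9, 0.1, 117.3]
wrist_force: [-0.0, -0.4, 0.3]
opening: -0.0002
```

```bash
python3 - <<'E'
from h import *
o=monitor.get_obs();print(o["time"],o["ee_pos"].round(4),w2j(o["ee_pos"]).round(4),o["tcp_rot"].round(1),o["wrist_force"].round(2))
a=[]
for n in("wrist","scene"):
    p,d=eyes.camera(n)
    if n=="scene":p=cv2.resize(p[150:280,190:330],(560,520),interpolation=cv2.INTER_CUBIC)
    cv2.imwrite(f"pics/{n}2.png",p[:,:,::-1])
# plan table: tool centre offset 19 mm behind handle axis
piv=j2w(.045,-.055)
for c in np.radians(np.arange(14,184,9)):
    h=j2w(.045-.075*np.cos(c),-.055-.075*np.sin(c)); t=RJ@np.array([np.sin(c),-np.cos(c)])
    print(round(np.degrees(c)), "tool",(h-.019*t).round(4),"yaw",round(np.degrees(c)+12.73+90,1))
E
```

```text
2.95 [ 0.4998 -0.076   0.0799] [-0.0338 -0.0418] [1.799e+02 1.000e-01 1.173e+02] [-0.04 -0.37  0.33]
14 tool [ 0.5041 -0.0883] yaw 116.7
23 tool [ 0.5076 -0.0999] yaw 125.7
32 tool [ 0.513  -0.1108] yaw 134.7
41 tool [ 0.5199 -0.1207] yaw 143.7
50 tool [ 0.5284 -0.1294] yaw 152.7
59 tool [ 0.5381 -0.1367] yaw 161.7
68 tool [ 0.5488 -0.1424] yaw 170.7
77 tool [ 0.5603 -0.1464] yaw 179.7
86 tool [ 0.5722 -0.1485] yaw 188.7
95 tool [ 0.5844 -0.1487] yaw 197.7
104 tool [ 0.5964 -0.147 ] yaw 206.7
113 tool [ 0.608  -0.1435] yaw 215.7
122 tool [ 0.6189 -0.1381] yaw 224.7
131 tool [ 0.6289 -0.1312] yaw 233.7
140 tool [ 0.6376 -0.1227] yaw 242.7
149 tool [ 0.6449 -0.113 ] yaw 251.7
158 tool [ 0.6506 -0.1023] yaw 260.7
167 tool [ 0.6545 -0.0908] yaw 269.7
176 tool [ 0.6566 -0.0789] yaw 278.7
```

View pics/scene2.png

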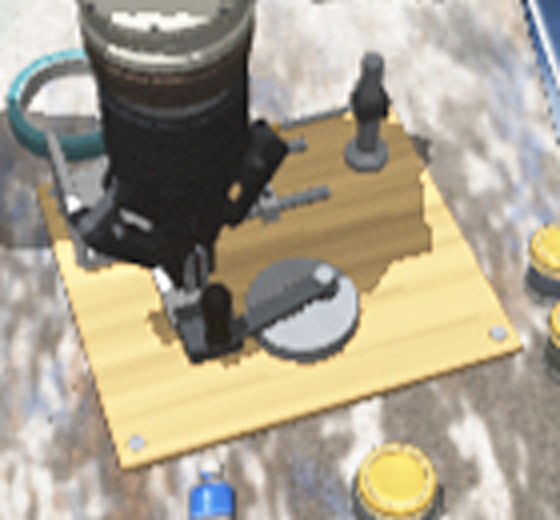

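Emit:
{"name": "drive_tool", "arguments": {
  "plan": [
    [0,[0.0015,-0.004,-0.003],0],
    [0,[0.0015,-0.004,0],0],
    [0,[0.0015,-0.004,0],0],
    [0,[0.0017,-0.0058,0],4.5],
    [0,[0.0018,-0.0058,0],4.5],
    [0,[0.0025,-0.0055,0],4.5],
    [0,[0.0028,-0.0055,0],4.5]
  ]
}}

```text
time: 3.92
ee_pos: [0.5121, -0.1107, 0.0752]
tcp_rot: [-180.0, -0.1, 135.5]
wrist_force: [-1.7, 1.6, 1.7]
opening: 0.0002
```

```bash
python3 - <<'E'
from h import *
o=monitor.get_obs();print(o["time"],o["ee_pos"].round(4),w2j(o["ee_pos"]).round(4),o["tcp_rot"].round(1),o["wrist_force"].round(2))
p,d=eyes.camera("scene")
p=cv2.resize(p[150:280,190:330],(560,520),interpolation=cv2.INTER_CUBIC)
cv2.imwrite(f"pics/scene3.png",p[:,:,::-1])
E
```

```text
3.925 [ 0.5121 -0.1107  0.0752] [-0.0295 -0.0783] [-1.800e+02 -1.000e-01  1.355e+02] [-1.66  1.63  1.69]
```

View pics/scene3.png

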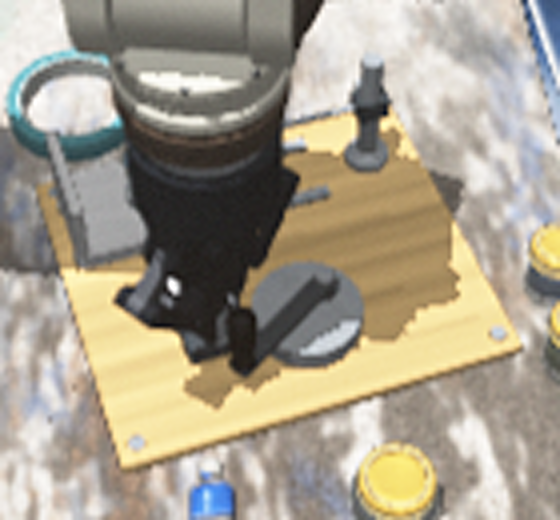

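Emit:
{"name": "drive_tool", "arguments": {
  "plan": [
    [0,[0.0035,-0.005,0],4.5],
    [0,[0.0036,-0.005,0],4.5],
    [0,[0.004,-0.0045,0],4.5],
    [0,[0.0044,-0.0042,0],4.5],
    [0,[0.0047,-0.0038,0],4.5],
    [0,[0.005,-0.0035,0],4.5],
    [0,[0.0053,-0.003,0],4.5],
    [0,[0.0054,-0.0027,0],4.5],
    [0,[0.0057,-0.0022,0],4.5],
    [0,[0.0058,-0.0018,0],4.5]
  ]
}}

```text
time: 5.22
ee_pos: [0.5594, -0.1467, 0.0751]
tcp_rot: [-180.0, -0.1, -179.6]
wrist_force: [-3.1, -0.6, 0.7]
opening: 0.0001
```

```bash
python3 - <<'E'
from h import *
o=monitor.get_obs();print(o["time"],o["ee_pos"].round(4),w2j(o["ee_pos"]).round(4),o["tcp_rot"].round(1),o["wrist_force"].round(2))
p,d=eyes.camera("scene")
p=cv2.resize(p[150:280,190:330],(560,520),interpolation=cv2.INTER_CUBIC)
cv2.imwrite(f"pics/scene4.png",p[:,:,::-1])
E
```

```text
5.225 [ 0.5594 -0.1467  0.0751] [ 0.0087 -0.1239] [-1.800e+02 -1.000e-01 -1.796e+02] [-3.07 -0.55  0.73]
```

View pics/scene4.png

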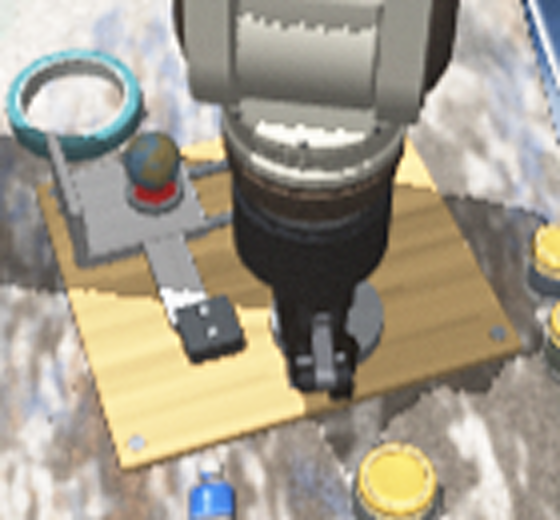

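Emit:
{"name": "drive_tool", "arguments": {
  "plan": [
    [0,[0.006,-0.0012,0],4.5],
    [0,[0.006,-0.0009,0],4.5],
    [0,[0.0061,-0.0003,0],4.5],
    [0,[0.0061,0.0002,0],4.5],
    [0,[0.006,0.0006,0],4.5],
    [0,[0.006,0.0011,0],4.5],
    [0,[0.0058,0.0015,0],4.5],
    [0,[0.0058,0.002,0],4.5],
    [0,[0.0056,0.0025,0],4.5],
    [0,[0.0053,0.0029,0],4.5]
  ]
}}

```text
time: 6.52
ee_pos: [0.6184, -0.1385, 0.0751]
tcp_rot: [-180.0, -0.1, -134.7]
wrist_force: [-0.5, -3.6, -0.2]
opening: 0.0003
```

```bash
python3 - <<'E'
from h import *
o=monitor.get_obs();print(o["time"],o["q"].round(1),o["ee_pos"].round(4),w2j(o["ee_pos"]).round(4),o["tcp_rot"].round(1),o["wrist_force"].round(2))
p,d=eyes.camera("scene")
p=cv2.resize(p[150:280,190:330],(560,520),interpolation=cv2.INTER_CUBIC)
cv2.imwrite(f"pics/scene5.png",p[:,:,::-1])
E
```

```text
6.525 [-12.6  16.6   3.7  77.2  -0.1 -57.9] [ 0.6184 -0.1385  0.0751] [ 0.068  -0.1289] [-1.800e+02 -1.000e-01 -1.347e+02] [-0.53 -3.64 -0.18]
```

View pics/scene5.png

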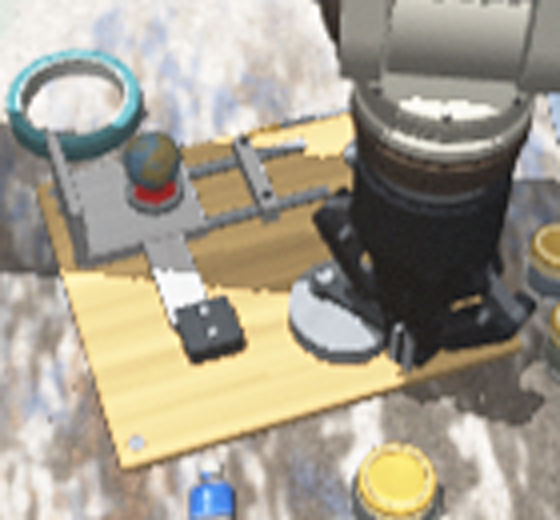

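Emit:
{"name": "drive_tool", "arguments": {
  "plan": [
    [0,[0.0051,0.0033,0],4.5],
    [0,[0.0049,0.0036,0],4.5],
    [0,[0.0045,0.0041,0],4.5],
    [0,[0.0042,0.0044,0],4.5],
    [0,[0.0038,0.0047,0],4.5],
    [0,[0.0035,0.005,0],4.5],
    [0,[0.003,0.0053,0],4.5],
    [0,[0.0027,0.0054,0],4.5],
    [0,[0.0021,0.0057,0],4.5],
    [0,[0.0018,0.0058,0],4.5]
  ]
}}

```text
time: 7.82
ee_pos: [0.6541, -0.0909, 0.0752]
tcp_rot: [-180.0, -0.0, -89.7]
wrist_force: [0.5, -2.6, -1.3]
opening: -0.0
```

Emit:
{"name": "drive_tool", "arguments": {
  "plan": [
    [0,[0.0012,0.006,0],4.5],
    [0,[0.0009,0.0059,0],4.5],
    [0,[0.0004,0.0045,0],3],
    [0,[0,0,0],0]
  ]
}}

```text
time: 8.32
ee_pos: [0.6564, -0.0741, 0.0752]
tcp_rot: [180.0, 0.0, -77.8]
wrist_force: [-0.0, -0.5, -0.6]
opening: -0.0
```

```bash
python3 - <<'E'
from h import *
o=monitor.get_obs();print(o["time"],o["q"].round(1),o["ee_pos"].round(4),w2j(o["ee_pos"]).round(4),o["tcp_rot"].round(1),o["wrist_force"].round(2))
p,d=eyes.camera("scene")
p=cv2.resize(p[150:280,190:330],(560,520),interpolation=cv2.INTER_CUBIC)
cv2.imwrite(f"pics/scene6.png",p[:,:,::-1])
E
```

```text
8.325 [  -6.4   20.3    8.4   78.1   -0.  -108.6] [ 0.6564 -0.0741  0.0752] [ 0.1193 -0.0745] [180.    0.  -77.8] [-0.05 -0.55 -0.57]
```

View pics/scene6.png

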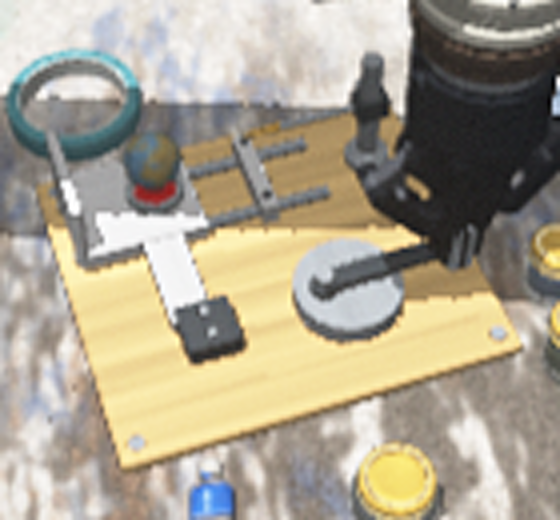

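Emit:
{"name": "drive_tool", "arguments": {
  "plan": [
    [0,[0.0022,-0.01,0],0],
    [0,[0.0022,-0.01,0],0],
    [0,[0.0022,-0.01,0.02],0],
    [0,[0,0,0.05],0],
    [0,[0,0,0.05],0],
    [0,[-0.04,0,0.05],10],
    [0,[-0.05,0,0],10],
    [0,[-0.05,0,0],10],
    [0,[-0.05,0,0],10],
    [0,[-0.05,0,0],10]
  ]
}}

```text
time: 9.62
ee_pos: [0.4226, -0.1046, 0.2443]
tcp_rot: [-180.0, -0.0, -27.4]
wrist_force: [0.3, -1.1, 0.7]
opening: 0.0002
```

```bash
python3 - <<'E'
from h import *
o=monitor.get_obs();print(o["time"],o["q"].round(1),o["ee_pos"].round(4),w2j(o["ee_pos"]).round(4),o["tcp_rot"].round(1),o["wrist_force"].round(2))
for n,(a,b,c,d_) in dict(scene=(150,280,190,330),top=(110,280,190,360)).items():
    p,d=eyes.camera(n)
    cv2.imwrite(f"pics/{n}7.png",cv2.resize(p[a:b,c:d_,::-1],None,fx=3.5,fy=3.5,interpolation=cv2.INTER_CUBIC))
E
```

```text
9.625 [ -13.9  -10.8   -6.1   94.7    0.  -166.5] [ 0.4226 -0.1046  0.2443] [-0.1155 -0.0527] [-180.    -0.   -27.4] [ 0.34 -1.14  0.67]
```

View pics/scene7.png

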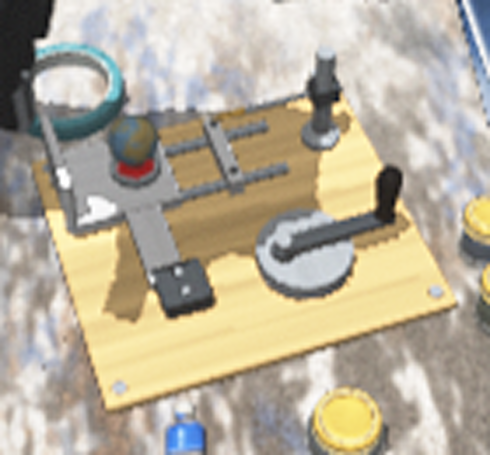

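View pics/top7.png

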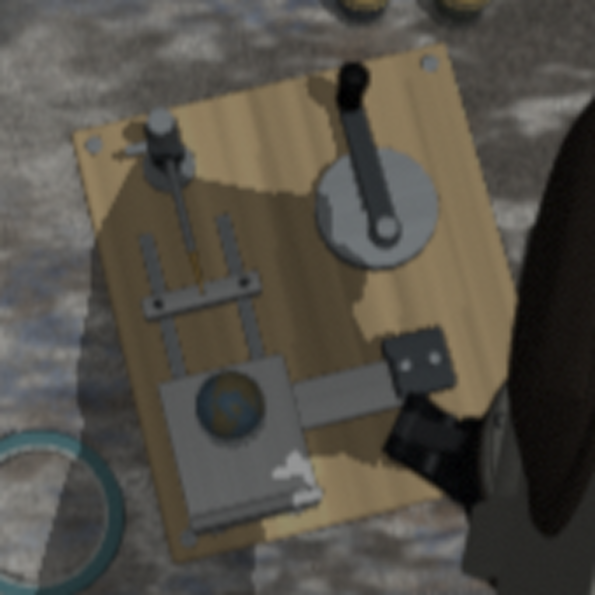

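Emit:
{"name": "drive_tool", "arguments": {
  "plan": [
    [0,[-0.003,0.01,0],-10],
    [0,[-0.003,0.01,0],-10],
    [0,[-0.003,0.01,0],-10],
    [0,[-0.003,0.01,0],-10],
    [0,[-0.003,0.01,0],-10],
    [0,[-0.003,0.01,0],-10],
    [0,[-0.003,0.01,0],-10],
    [0,[-0.003,0.01,0],-10],
    [0,[-0.003,0.01,0],-10],
    [0,[0,0.009,0],-10]
  ]
}}

```text
time: 10.98
ee_pos: [0.3976, -0.0052, 0.2444]
tcp_rot: [-180.0, 0.0, -128.1]
wrist_force: [0.5, -0.4, 0.1]
opening: 0.0
```

Emit:
{"name": "drive_tool", "arguments": {
  "plan": [
    [0,[0,0,0],-10],
    [0,[0,0,0],-10],
    [0,[0,0,0],-10],
    [0,[0,0,-0.03],-10],
    [0,[0,0,-0.03],0],
    [0,[0,0,0],0]
  ]
}}

```text
time: 11.72
ee_pos: [0.3966, -0.0054, 0.1827]
tcp_rot: [180.0, -0.2, -167.7]
wrist_force: [-1.3, -0.1, 0.7]
opening: 0.0004
```

```bash
python3 - <<'E'
from h import *
o=monitor.get_obs();print(o["time"],o["q"].round(1),o["ee_pos"].round(4),w2j(o["ee_pos"]).round(4),o["tcp_rot"].round(1),o["wrist_force"].round(2))
p,d=eyes.camera("top")
cv2.imwrite(f"pics/top8.png",cv2.resize(p[110:280,190:360,::-1],None,fx=3.5,fy=3.5,interpolation=cv2.INTER_CUBIC))
E
```

```text
11.725 [ -0.8 -16.8 -17.7  89.3   0.  -13. ] [ 0.3966 -0.0054  0.1827] [-0.1189  0.0498] [ 180.    -0.2 -167.7] [-1.35 -0.06  0.7 ]
```

View pics/top8.png

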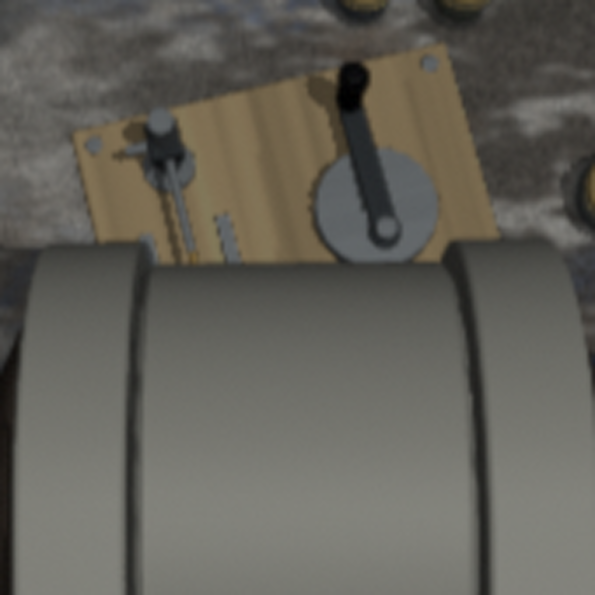

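Emit:
{"name": "drive_tool", "arguments": {
  "plan": [
    [0,[0,0,-0.04],0],
    [0,[0,0,-0.04],0],
    [0,[0,0,-0.03],0],
    [0,[0,0,0],0],
    [0,[0,0,0],0]
  ]
}}

```text
time: 12.4
ee_pos: [0.3982, -0.0052, 0.0762]
tcp_rot: [-180.0, 0.1, -167.7]
wrist_force: [0.2, 0.2, -0.7]
opening: -0.0001
```

```bash
python3 - <<'E'
from h import *
o=monitor.get_obs();print(o["time"],o["q"].round(1),o["ee_pos"].round(4),w2j(o["ee_pos"]).round(4),o["tcp_rot"].round(1),o["wrist_force"].round(2))
p,d=eyes.camera("scene")
cv2.imwrite(f"pics/scene9.png",cv2.resize(p[150:280,180:320,::-1],None,fx=4,fy=4,interpolation=cv2.INTER_CUBIC))
E
```

```text
12.4 [ -0.8 -16.1 -28.9  77.   -0.  -13.1] [ 0.3982 -0.0052  0.0762] [-0.1173  0.0496] [-1.800e+02  1.000e-01 -1.677e+02] [ 0.16  0.18 -0.74]
```

View pics/scene9.png

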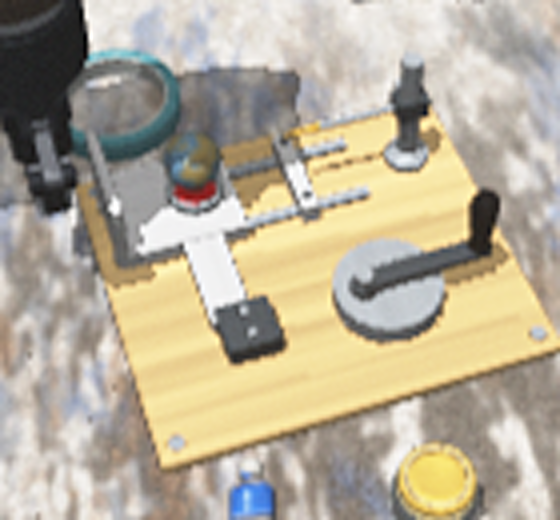

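Emit:
{"name": "drive_tool", "arguments": {
  "plan": [
    [0,[0.0029,0.0007,-0.004],0],
    [0,[0.0029,0.0007,0],0],
    [0,[0.0029,0.0007,0],0],
    [0,[0.0029,0.0006,0],0],
    [0,[0.0029,0.0006,0],0],
    [0,[0.002,0.0004,0],0],
    [0,[0.002,0.0004,0],0],
    [0,[0.002,0.0005,0],0],
    [0,[0.002,0.0005,0],0]
  ]
}}

```text
time: 13.58
ee_pos: [0.4195, -0.0001, 0.07]
tcp_rot: [-180.0, -0.0, -167.7]
wrist_force: [-1.9, -1.1, 0.7]
opening: 0.0003
```

```bash
cat > s.py <<'E'
import sys
from h import *
o=monitor.get_obs();print(o["time"],o["ee_pos"].round(4),w2j(o["ee_pos"]).round(4),o["tcp_rot"].round(1),o["wrist_force"].round(2))
p,d=eyes.camera("scene")
cv2.imwrite(f"pics/scene{sys.argv[1]}.png",cv2.resize(p[150:280,180:320,::-1],None,fx=4,fy=4,interpolation=cv2.INTER_CUBIC))
E
python3 s.py 10
```

```text
13.575 [ 4.195e-01 -1.000e-04  7.000e-02] [-0.0955  0.0499] [-180.    -0.  -167.7] [-1.91 -1.07  0.67]
```

View pics/scene10.png

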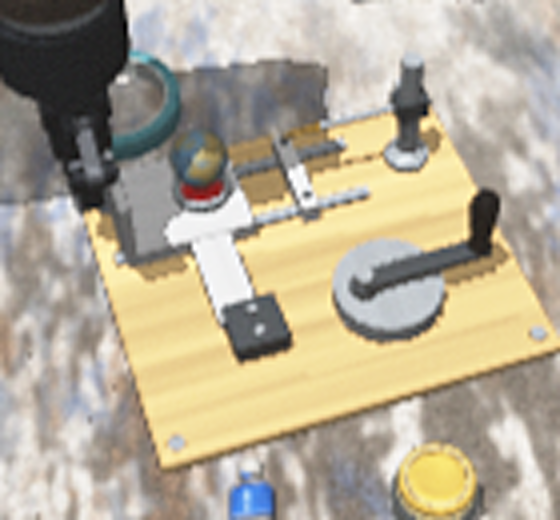

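Emit:
{"name": "drive_tool", "arguments": {
  "plan": [
    [0,[0.002,0.0004,0],0],
    [0,[0.002,0.0005,0],0],
    [0,[0.002,0.0004,0],0],
    [0,[0.002,0.0005,0],0],
    [0,[0.002,0.0004,0],0],
    [0,[0.002,0.0005,0],0],
    [0,[0.002,0.0004,0],0],
    [0,[0.002,0.0005,0],0],
    [0,[0.002,0.0004,0],0],
    [0,[0.002,0.0005,0],0]
  ]
}}

```text
time: 14.88
ee_pos: [0.4397, 0.0045, 0.07]
tcp_rot: [-180.0, -0.0, -167.7]
wrist_force: [-2.1, -1.2, 0.3]
opening: -0.0
```

```bash
python3 s.py 11
```

```text
14.875 [0.4397 0.0045 0.07  ] [-0.0747  0.0499] [-180.    -0.  -167.7] [-2.12 -1.2   0.25]
```

View pics/scene11.png

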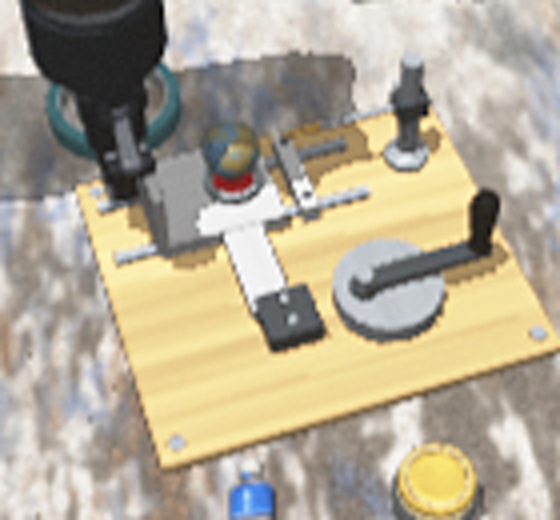

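Emit:
{"name": "drive_tool", "arguments": {
  "plan": [
    [0,[0.002,0.0004,0],0],
    [0,[0.002,0.0005,0],0],
    [0,[0.001,0.0002,0],0],
    [0,[0.001,0.0002,0],0],
    [0,[0.001,0.0002,0],0]
  ]
}}

```text
time: 15.55
ee_pos: [0.4466, 0.006, 0.0701]
tcp_rot: [180.0, -0.0, -167.7]
wrist_force: [-2.8, -1.3, 0.3]
opening: -0.0002
```

Emit:
{"name": "drive_tool", "arguments": {
  "plan": [
    [0,[0.001,0.0002,0],0],
    [0,[0.001,0.0002,0],0]
  ]
}}

```text
time: 15.8
ee_pos: [0.4486, 0.0065, 0.0701]
tcp_rot: [180.0, -0.0, -167.7]
wrist_force: [-3.1, -0.2, -0.3]
opening: -0.0002
```

Emit:
{"name": "drive_tool", "arguments": {
  "plan": [
    [0,[0.001,0.0002,0],0],
    [0,[0,0,0],0]
  ]
}}

```text
time: 16.05
ee_pos: [0.4497, 0.0067, 0.0701]
tcp_rot: [180.0, 0.0, -167.7]
wrist_force: [-1.4, -0.5, -1.1]
opening: -0.0
```

Emit:
{"name": "drive_tool", "arguments": {
  "plan": [
    [0,[0.001,0.0002,0],0],
    [0,[0,0,0],0]
  ]
}}

```text
time: 16.3
ee_pos: [0.4503, 0.0068, 0.0701]
tcp_rot: [180.0, -0.0, -167.7]
wrist_force: [-5.2, -0.2, 1.3]
opening: -0.0
```

```bash
python3 s.py 12
```

```text
16.3 [0.4503 0.0068 0.0701] [-0.0639  0.0499] [ 180.    -0.  -167.7] [-5.15 -0.24  1.35]
```

View pics/scene12.png

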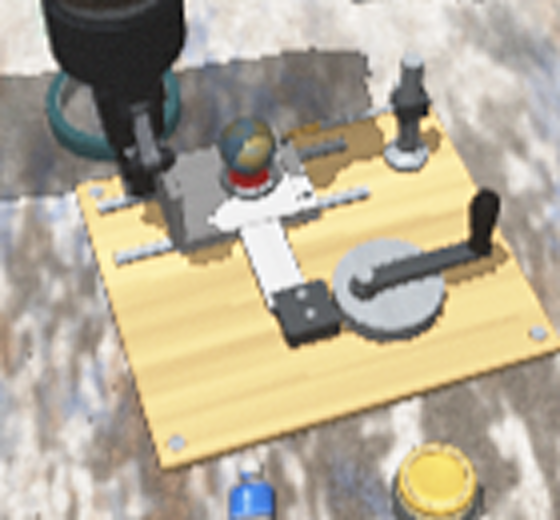

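Emit:
{"name": "drive_tool", "arguments": {
  "plan": [
    [0,[0.0006,0.0001,0],0],
    [0,[0,0,0],0],
    [0,[0,0,0],0]
  ]
}}

```text
time: 16.73
ee_pos: [0.4503, 0.0068, 0.0701]
tcp_rot: [180.0, -0.1, -167.7]
wrist_force: [-8.2, -1.1, 4.0]
opening: 0.0002
```

Emit:
{"name": "drive_tool", "arguments": {
  "plan": [
    [0,[0.0005,0.0001,0],0],
    [0,[0,0,0],0]
  ]
}}

```text
time: 16.98
ee_pos: [0.4503, 0.0068, 0.07]
tcp_rot: [180.0, -0.2, -167.7]
wrist_force: [-12.2, -0.4, 6.1]
opening: 0.0001
```

Firmly against the stop (TCP no longer advances). Back off and check.

Emit:
{"name": "drive_tool", "arguments": {
  "plan": [
    [0,[-0.003,-0.0007,0],0],
    [0,[-0.01,-0.002,0],0],
    [0,[-0.015,-0.0035,0],0],
    [0,[-0.02,-0.0045,0.02],0],
    [0,[-0.02,0,0.05],0],
    [0,[-0.02,0,0.05],0],
    [0,[0,0.05,0.04],0],
    [0,[0,0.06,0],0],
    [0,[0,0.06,0],0],
    [0,[0,0.06,0],0]
  ]
}}

```text
time: 18.23
ee_pos: [0.3633, 0.2269, 0.2296]
tcp_rot: [180.0, 0.1, -167.7]
wrist_force: [1.0, -1.5, -0.3]
opening: 0.0003
```

Emit:
{"name": "drive_tool", "arguments": {
  "plan": [
    [0,[-0.02,0.05,0],0],
    [0,[-0.02,0.05,0],0],
    [0,[-0.02,0.05,0],0],
    [0,[0,0,0],0]
  ]
}}

```text
time: 18.73
ee_pos: [0.3021, 0.3773, 0.2287]
tcp_rot: [180.0, -0.0, -167.4]
wrist_force: [0.5, -0.4, 1.2]
opening: -0.0001
```

```bash
python3 s.py 13;python3 - <<'E'
from h import *
p,d=eyes.camera("top")
cv2.imwrite("pics/top13.png",cv2.resize(p[100:290,160:420,::-1],None,fx=3,fy=3,interpolation=cv2.INTER_CUBIC))
E
```

```text
18.725 [0.3021 0.3773 0.2287] [-0.1268  0.4439] [ 180.    -0.  -167.4] [ 0.52 -0.43  1.19]
```

View pics/scene13.png

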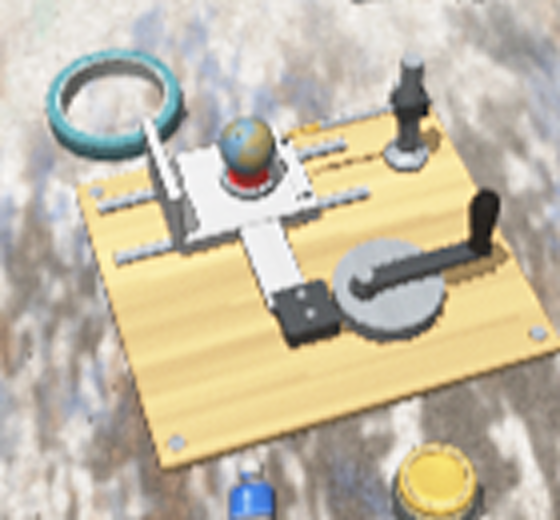

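View pics/top13.png

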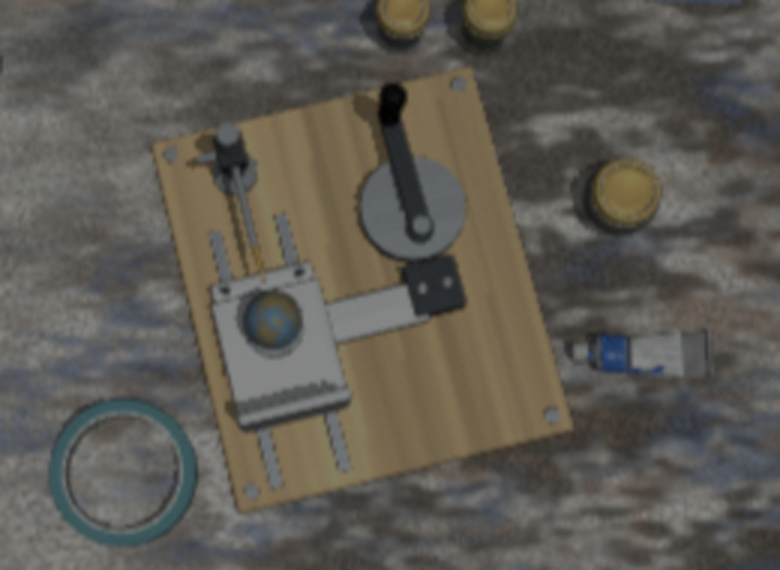

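```bash
python3 - <<'E'
from h import *
c=eyes.camera_params("top");T=lambda u,v:(160+u/3,100+v/3)
v=w2j(ray(c,T(393,98),.089))-np.array([.045,-.055]);print("cam",np.arctan2(-v[1],-v[0])%6.283,np.hypot(*v))
a=w2j(ray(c,T(249,480),.076));b=w2j(ray(c,T(235,424),.076));print("plate L",a,b)
a=w2j(ray(c,T(364,457),.076));b=w2j(ray(c,T(350,399),.076));print("plate R",a,b)
print("globe",w2j(ray(c,T(272,319),.064)),"expected",(.006,.05))
job.job_done()
E
```

```text
cam 3.159639491204229 0.07138117547393782
plate L [-0.08484515  0.08581678] [-0.05098082  0.08606779]
plate R [-0.08820765  0.01711008] [-0.05315715  0.01655215]
globe [0.00663801 0.04961881] expected (0.006, 0.05)
the job is handed in; nothing more can be done
```

The lever now points straight forward and the carriage is home against its stop, with the globe upright in its seat. I handed the job in at about 19 s; it reports no verdict.

I pushed the lever round by its black handle, by way of the jig's right-hand side, with closed fingertips and about 3 N. The carriage stayed back meanwhile. I then pushed the carriage forward by its rear plate in steps of 1–2 mm until it stopped advancing, with the wrist force rising to about 13 N. After that I backed the arm well clear of everything.

Last checks, from the final pictures and the arm's readings:

- **Cam:** the lever measures about 3.16 rad, against 3.14 for straight forward.
- **Carriage:** the TCP stopped at jig x -64 mm, where I expected full travel. Picking the plate's edges in the before and after top views gave 34–35 mm, to a precision of about 1–2 mm. This agrees with being home, but only just clears the 33.5 mm limit on its own.
- **Globe:** it looks upright, and its top-view position is within 1 mm of the expected seat centre.
- **Bystanders:** by eye, the ink pot, paint tube and tape roll are where they were; I did not re-measure them.

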